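# Set the interlocked isolator and selector of the engraving drill's control unit

## Task

Get the drill's control unit ready: turn the bar handle (isolator) anticlockwise, seen from above, until it comes up against its fixed stop post, which frees the interlocked selector; then swing the selector's arm anticlockwise by its upright grip until it meets the sprung stop finger, and leave it resting there with the finger pushed part of the way in but not bottomed. Force neither of them, let go, and leave the things standing round the unit alone.

Things in the scene. Friction and masses are not known exactly. Their poses are not given: they have to be found in the camera images.
- unit: Grey control unit fixed on the desk, a box 150 (x) x 260 (y) x 45 mm with a flat grey top plate. Origin: centre of its underside, on the desk; x points away from the robot's side of it, y to the left, z up. On its top plate stand two vertical shafts: the isolator's at (0, +55) mm, the selector's at (0, -35) mm.
- interlock (a point): Point on the top plate midway between the shafts, where the two 102 mm steel discs (8 mm thick) meet, each with a hollow cut in its edge for the other. The selector is locked until the isolator is within about 0.06 rad of its stop; the isolator is locked once the selector has been turned.
- isolator: Isolator: disc with a black bar handle, 64 mm long (along this body's x), 12 mm thick (y), from 13 to 47 mm above the top plate. Origin on its shaft at the top plate (45 mm above the desk). Turns about z, anticlockwise from above; friction 0.12 Nm. Starts 0.9 to 1.2 rad short of its stop; at the stop, felt as a hard rise, its x is parallel to the unit's x.
- bar (a point): Centre of the isolator's bar handle: on the shaft axis, 34 mm above the top plate, 13 mm below the bar's top.
- selector: Selector: disc with a steel arm along this body's x, 14 mm wide, reaching 77 mm from the shaft, 12 to 20 mm above the top plate. Origin on its shaft at the top plate (45 mm above the desk). The arm starts along the unit's -x (towards the robot), turns about z anticlockwise from above (towards -y), 1.75 rad at most. Even friction, 0.25 to 0.4 Nm; no return spring: it stays where left.
- grip (a point): Centre of the selector's upright black grip: 18 mm diameter, 58 mm from the shaft axis, standing from 20 to 60 mm above the top plate; this point is at 40 mm.
- slideway (a point): Middle of the curved slideway of the preset stop on the top plate, 72 mm from the selector's shaft. On it a dark block (top 21 mm above the plate, its place differs every time and is not given) is clamped fast, with a round steel finger, 8 mm thick, pointing at the arm. The arm meets the finger after 0.5 to 1.25 rad of turn from its start.
- finger_way (a point): Point on the slideway where the arm would meet the finger at its earliest (0.5 rad of turn). The finger is pressed in along the arm's path, 71 mm from the shaft, by a spring of 0.5 N per mm from zero, over 12 mm, then bottomed and hard. Each mm adds 0.035 Nm about the shaft (0.6 N at the grip, partly felt as twist if the grip is clamped). Wanted: pushed in 2 to 9 mm.
- stop_post: Fixed steel stop post of the isolator, 8 mm diameter, 14 mm tall, at the left edge of the top plate; origin at its foot. A steel tooth on the isolator's disc meets it, 58 mm from the isolator's shaft.
- round_box: Round cream tub, 71 mm diameter, 30 mm tall, left of the unit; bystander. Origin under its centre.
- bean_weight: Black bean-shaped paper weight, 53 x 105 x 25 mm, in front of the unit; bystander. Origin under its centre.
- paste_tin: Round tin with white lid, 66 mm diameter, 22 mm tall, right of the unit; bystander. Origin under its centre.

How it is judged (in metres and radians):
On the way, in this order (a step that is already met when the one before it is completed fails the run):
1. the isolator is turned home against its stop post (bar parallel to the unit's x axis within 0.06 rad) while the selector is still at its start (angle between the x axis of isolator and the x axis of unit, either way round below 0.06 rad and y of grip in the frame of unit above -0.05 m), for 0.2 s.
2. the selector has been turned round and its arm presses on the sprung finger (y of grip in the frame of unit below -0.058 m and contact force between selector and unit above 0.7 N), for 0.2 s.
At the end, for the whole second after the job is handed in: The isolator's bar is within 0.08 rad of its stop, and the selector's arm, turned at least 0.4 rad, rests on the sprung finger with 0.7 to 5.2 N (finger in by about 1.5 to 10 mm of its 12) (all of step 2 and angle between the x axis of isolator and the x axis of unit, either way round below 0.08 rad and contact force between selector and unit below 5.2 N); the robot touches nothing.
It fails at once if the selector is forced: against the isolator while locked, or against the bottomed finger (over 10 N) (contact force between selector and unit above 10 N).
It fails at once if the isolator is forced against its stop post (over 18 N) (contact force between isolator and stop_post above 18 N).
It fails at once if a bystander is moved by more than 15 mm (distance of any of round_box, bean_weight, paste_tin from where it was at the start of the episode above 0.015 m).
It also fails if it takes over 72 s, if anything falls off the work surface, if the arm or the gripper's body presses on something with over 40 N, if the wrist force passes 120 N, or if a joint passes its speed limit or range.

## Robot

A 6-joint arm with a two-finger parallel gripper is mounted at the origin on a cart in front of the work surface, level with it; the furniture and walls round the work are solid. World frame = base frame: x ahead of the robot, y to its left, z up, the work surface at z = 0. Lengths are in mm, angles in rad, forces in N, time in s.
With the tool pointing down it reaches from about 275 to 825 mm from the base axis. Payload 4.9 kg.
Tool frame: the origin (TCP) lies at the very end of the fingers, on their centre line; the grasp point (between the pads) lies 19 mm behind it; z points along the fingers, x is the direction in which the jaws open and shut, and the axes are right-handed (so a half turn about z gives the same grasp; the last joint's range is limited). The gripper opens to 85 mm and grips with 20 to 120 N. Pads are 22 mm wide; open, the fingers measure 114 mm over their backs; the gripper's body (76 mm by 85 mm) begins 54 mm behind the grasp point. The pads swing forward as they close: fully open they stand 13 mm farther back than shut.
Start: joints at [-1.295, 0.326, -0.193, 1.052, 0, 1.437], TCP at [219.148, -504.473, 231.281] pointing down, gripper open.
Joint ranges: [-2.65, 2.65], [-0.97, 1.79], [-1.3, 1.35], [-1.93, 2.1], [-1.47, 1.37], [-3.14, 3.14]. Speed limits (rad/s): [2.57, 2.57, 3.14, 3.14, 3.14, 3.14].

## Interface

Orientations are given as a rotation vector (axis times angle).
In Python, from workcell import observe, snapshot, close_job gives the robot as it stands.
- The arm moves only by the shell command python3 -m pendant 'ROWS' [FORCE]. ROWS is a JSON object of lists of equal length, an entry for each row: "dr": the turn, a rotation vector about the tool's x, y, z scaled (see below), a list of three; "delta_pos": the shift along the tool's x, y, z scaled (see below), a list of three; "gripper": the opening, from -1 (shut) to 1 (fully open). In form: {"dr": [[rx, ry, rz], ...], "delta_pos": [[x, y, z], ...], "gripper": [gripper, ...]}. A call has 1 to 8 rows; each row shifts and turns the commanded pose from where the row before left it, along the tool's axes as they then stand; what a row does not reach is not made up. The controller multiplies each number of a shift by 4 cm and each number of a turn by 0.15 rad. A row lasts 1/8 s, in which the tool goes at most 62.5 mm and 10.7 degrees, less where a joint would pass 70% of its speed; a pose out of reach is approached as far as the arm can. A call with a number of a shift or a turn outside -1 to 1 is refused whole. A call with a gripper value outside its range is refused whole. The fingers move at their own pace and stop on an object; FORCE is the grip in N (left out, the last holds). Time passes only in rows, so rows that do not move let the fingers close. It gives the time, the measured TCP pose, the force and the opening at its end, in the units of the state.
- observe(): the state, without advancing time (a new reading comes with each control period).
- snapshot(name): name is "scene" or "top" or "wrist"; returns a dict with "frame" (420x560x3 uint8, red, green, blue), "depth" (420x560 float32, mm along the optical axis (not along the pixel's ray), 0 where there is no reading), "camera_matrix" (3x3 intrinsics, pixels), "D" ([k1, k2, p1, p2, k3] as OpenCV has them; the pictures are not rectified), "extrinsics" (4x4, takes a point from camera to world coordinates); the wrist camera has in their place "mount" (4x4, takes a point from camera to tool coordinates, whose origin is the TCP and whose axes are the tool frame's). Camera axes: x right, y down, z forward; pixel columns grow to the right and rows downward; lengths in mm; the calibration is good to about 2 mm. A picture is of the moment at which its call begins: read the wrist's pose just before it.
- close_job(): hands the job in, once; it reports no verdict.
The state is a dict: "time_s": time; "qpos": joint angles; "qvel": joint speeds; "tau": joint torques, N m; "eef_pos": TCP position; "tcp_rot": TCP orientation; "wrist_force": force on the tool from outside, world axes, zero at the start; "ft_torque": the same for the moment, N m; "width": finger opening in mm.
Only numpy, scipy, OpenCV 4.12 (cv2) and the standard library are available. Lean on these libraries where they do the work, as an engineer would, in place of code of your own. Each camera call takes 0.05 s, during which the arm holds its last target.

## Working session

There is one attempt and no reset: what is moved stays moved. The work goes in short steps, Python scripts to look and compute and a shell command to move; the robot and the scene stay as the last step left them, time stands still between calls to the robot, and variables do not carry over. Pictures are saved under pics/ and viewed, and the job is handed in when it is done.

```bash
ls; mkdir -p pics
python3 - <<'E'
from workcell import observe, snapshot
import cv2,numpy as np,pickle
print(observe())
for n in("scene","top"):
    s=snapshot(n); pickle.dump(s,open(f"{n}.pkl","wb")); cv2.imwrite(f"pics/{n}0.png",s["frame"][:,:,::-1])
    print(n,s["camera_matrix"],s["D"],s["extrinsics"])
E
```

```text
pics
{'time_s': 0.0, 'qpos': array([-1.29518983e+00,  3.26936862e-01, -1.93555422e-01,  1.05198314e+00,
       -2.23953918e-05,  1.43659233e+00]), 'qvel': array([ 1.00989081e-04, -2.08943573e-03,  6.06660985e-05,  3.02239296e-04,
       -8.40918845e-04,  1.42862812e-03]), 'tau': array([-1.31666602e-03, -4.43397760e+01,  2.62439364e+01,  1.53590605e-02,
       -1.22808729e-04, -2.77495872e-06]), 'eef_pos': array([ 218.98817726, -503.9140676 ,  230.51644462]), 'tcp_rot': array([-2.62606938e+00,  1.72236843e+00,  2.01445875e-03]), 'wrist_force': array([-0.01977042,  0.19585736,  0.85352704]), 'ft_torque': array([ 0.0349704 ,  0.00016376, -0.00516567]), 'width': 85.62736035984867}
scene [[456.61376727   0.         276.18717197]
 [  0.         456.61376727 206.06512442]
 [  0.           0.           1.        ]] [-0.08547881  0.          0.          0.          0.        ] [[-7.54384242e-01 -2.54893060e-01  6.04924741e-01 -1.04813147e+02]
 [-6.56065470e-01  3.23600682e-01 -6.81806936e-01  7.84856283e+02]
 [-2.19662027e-02 -9.11214643e-01 -4.11345791e-01  5.03499033e+02]
 [ 0.00000000e+00  0.00000000e+00  0.00000000e+00  1.00000000e+00]]
top [[393.64635999   0.         277.81537323]
 [  0.         393.64635999 210.1861001 ]
 [  0.           0.           1.        ]] [0.00455661 0.         0.         0.         0.        ] [[-9.11020553e-03 -9.85102870e-01  1.71724603e-01  3.46265016e+02]
 [-9.99585082e-01  4.27870781e-03 -2.84843181e-02  1.09491171e+02]
 [ 2.73252241e-02 -1.71912849e-01 -9.84733113e-01  9.73440360e+02]
 [ 0.00000000e+00  0.00000000e+00  0.00000000e+00  1.00000000e+00]]
```

View pics/scene0.png

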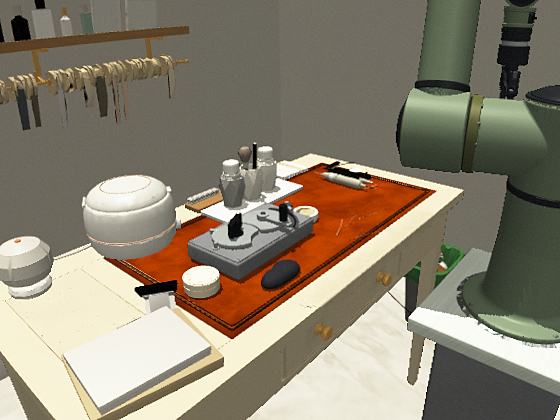

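View pics/top0.png

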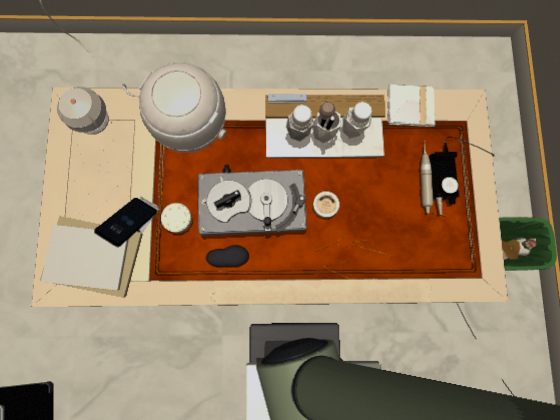

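The top view shows the unit at about (252,203), with the isolator on the left (228,201) and the selector on the right (266,200), its grip at (267,222). I'll enlarge that area.

```bash
cat > h.py <<'E'
import cv2,numpy as np,pickle
from scipy.spatial.transform import Rotation as R
def ray(s,u,v,E=None):
    E=s["extrinsics"] if E is None else E
    p=cv2.undistortPoints(np.array([[[u,v]]],float),s["camera_matrix"],s["D"])[0,0]
    return E[:3,3],E[:3,:3]@np.array([p[0],p[1],1])
def atz(s,u,v,z,E=None):
    o,d=ray(s,u,v,E); return o+d*(z-o[2])/d[2]
def proj(s,P,E=None):
    E=s["extrinsics"] if E is None else E
    Ei=np.linalg.inv(E); P=np.atleast_2d(P).astype(float)
    r,_=cv2.projectPoints(P,cv2.Rodrigues(Ei[:3,:3])[0],Ei[:3,3],s["camera_matrix"],s["D"]); return r[:,0]
def crop(s,name,u0,v0,u1,v1,k):
    c=cv2.resize(s["frame"][v0:v1,u0:u1,::-1],None,fx=k,fy=k,interpolation=cv2.INTER_CUBIC); cv2.imwrite(name,c)
E
python3 - <<'E'
from h import *
s=pickle.load(open("top.pkl","rb")); crop(s,"pics/top0c.png",190,155,320,250,6)
for (u,v) in [(199,172),(303,172),(305,230),(200,235),(267,222),(228,201)]:
    o,d=ray(s,u,v); print(u,v,(o+d*s["depth"][v,u]).round(1))
E
```

```text
199 172 [616.  281.1  -2.4]
303 172 [615.2  15.9  -0.9]
305 230 [466.4  13.3  -6.9]
200 235 [454.8 274.4  -1.4]
267 222 [471.2 108.7 104.6]
228 201 [522.5 197.6  87.7]
```

View pics/top0c.png

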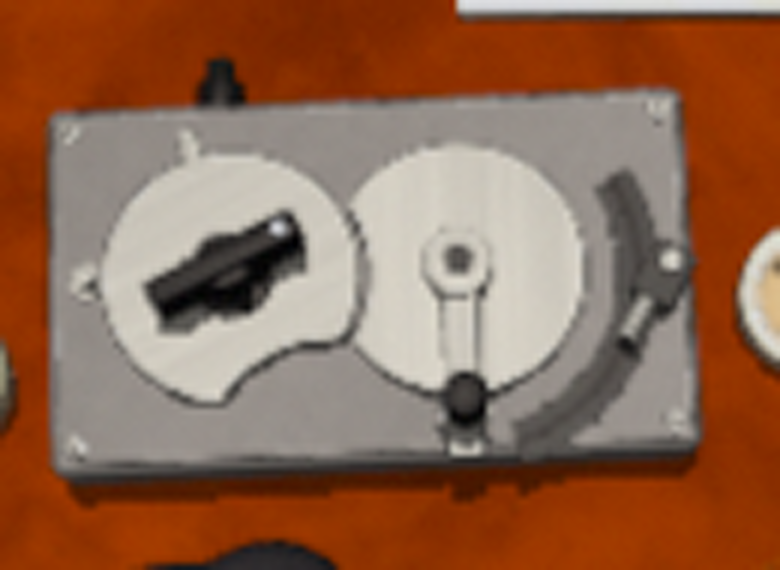

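The enlarged crop shows the plate corners at TL (52,115), TR (680,92), BR (697,440) and BL (60,465). The bar is inclined, with its bright end at (280,228). The grip is at (464,398), the finger tip at (627,342) and the block at (670,262).

Run:
```python
from h import *
s=pickle.load(open("top.pkl","rb"))
f=lambda u,v,z: atz(s,190+(u+.5)/6-.5,155+(v+.5)/6-.5,z)
c=np.array([f(52,115,45),f(680,92,45),f(697,440,45),f(60,465,45)])
print(c.round(1),c.mean(0))
print("sides",[np.linalg.norm(c[i]-c[(i+1)%4]).round(1) for i in range(4)])
L=np.array([[75,130],[75,-130],[-75,-130],[-75,130]],float)
M,_=cv2.estimateAffinePartial2D(L,c[:,:2]); print(M, "scale",np.hypot(M[0,0],M[1,0]))
yaw=np.arctan2(M[1,0],M[0,0]);cen=c.mean(0)[:2]; print("yaw",yaw)
Rz=np.array([[np.cos(yaw),-np.sin(yaw)],[np.sin(yaw),np.cos(yaw)]])
def loc(p): return Rz.T@(p[:2]-cen)
print("selshaft",loc(f(457,258,67)),"grip",loc(f(464,395,105)),"bar ends",loc(f(290,222,92)),loc(f(155,292,92)),"isolcen",loc(f(225,257,92)))
print("post",loc(f(83,275,59)),"tip",loc(f(627,343,58)),"blk",loc(f(665,268,66)))
print("tooth",loc(f(190,148,55)))
for n,p in dict(iso=(0,55),sel=(0,-35),grip=(-58,-35)).items(): print(n,cen+Rz@np.array(p))
# silhouettes of unit from depth too
```

```text
[[598.5 274.4  45. ]
 [607.8  20.4  45. ]
 [465.   16.5  45. ]
 [456.5 267.7  45. ]] [531.96503035 144.75790795  45.        ]
sides [np.float64(254.2), np.float64(142.8), np.float64(251.4), np.float64(142.1)]Traceback (most recent call last):
  File "<stdin>", line 8, in <module>
cv2.error: OpenCV(4.12.0) /io/opencv/modules/calib3d/src/ptsetreg.cpp:1108: error: (-215:Assertion failed) count >= 0 && to.checkVector(2) == count in function 'estimateAffinePartial2D'
```

```bash
cat > fit.py <<'E'
from h import *
s=pickle.load(open("top.pkl","rb"))
f=lambda u,v,z: atz(s,190+(u+.5)/6-.5,155+(v+.5)/6-.5,z)
c=np.array([f(52,115,45),f(680,92,45),f(697,440,45),f(60,465,45)])
L=np.array([[75,130],[75,-130],[-75,-130],[-75,130]],np.float32)
M,_=cv2.estimateAffinePartial2D(L,c[:,:2].astype(np.float32)); 
yaw=np.arctan2(M[1,0],M[0,0]);cen=c.mean(0)[:2]
Rz=np.array([[np.cos(yaw),-np.sin(yaw)],[np.sin(yaw),np.cos(yaw)]])
def loc(p): return (Rz.T@(p[:2]-cen)).round(1)
E
python3 - <<'E'
from fit import *
print("scale",np.hypot(M[0,0],M[1,0]),"yaw",yaw,cen)
print("selshaft",loc(f(457,258,67)),"grip",loc(f(464,395,105)),"bar ends",loc(f(290,222,92)),loc(f(155,292,92)),"isolcen",loc(f(225,257,92)))
print("post",loc(f(83,275,59)),"tip",loc(f(627,343,58)),"blk",loc(f(665,268,66)))
print("tooth",loc(f(190,148,55)))
for n,p in dict(iso=(0,55),sel=(0,-35),grip=(-58,-35)).items(): print(n,cen+Rz@np.array(p))
E
```

```text
scale 0.9644282615953949 yaw 0.028818064874146634 [531.96503035 144.75790795]
selshaft [  1.6 -33.5] grip [-58.3 -34.2] bar ends [12.4 29.7] [-13.1  81.2] isolcen [-0.4 54.6]
post [  1.2 113.5] tip [-32.9 -99.3] blk [  -4.8 -114.9]
tooth [52.3 71.4]
iso [530.38025616 199.73507131]
sel [532.97352302 109.77244036]
grip [474.9976053  108.10122394]
```

The measurements agree with each other: both shafts, the post and the grip land within about 2 mm of their stated places, and the bar is about 1.11 rad short of its stop. Next I'll fly over the unit.

```bash
python3 -m pendant '{"dr":[[0,0,0],[0,0,0],[0,0,0],[0,0,0],[0,0,0],[0,0,0],[0,0,0]],"delta_pos":[[-0.9,-0.97,0],[-0.9,-0.97,0],[-0.9,-0.97,0],[-0.9,-0.97,0],[-0.9,-0.97,0],[-0.9,-0.97,0],[-0.9,-0.97,0]],"gripper":[0,0,0,0,0,0,0]}' 30
python3 -m pendant '{"dr":[[0,0,-1],[0,0,-1],[0,0,-1],[0,0,-1],[0,0,-1],[0,0,-1],[0,0,-1],[0,0,-1]],"delta_pos":[[0,0,0],[0,0,0],[0,0,0],[0,0,0],[0,0,0],[0,0,0],[0,0,0],[0,0,0]],"gripper":[0,0,0,0,0,0,0,0]}'
python3 - <<'E'
from workcell import observe
from scipy.spatial.transform import Rotation as R
o=observe();T=R.from_rotvec(o['tcp_rot']).as_matrix()
import numpy as np
print(o['eef_pos'],np.arctan2(T[1,0],T[0,0]),T[2,2],o['qpos'],o['width'])
print(T.T@(np.array([515,195,210])-o['eef_pos'])/40)
E
```

```text
time_s: 0.98
eef_pos: [368.1, -163.5, 231.2]
tcp_rot: [-2.627, 1.723, -0.0]
wrist_force: [0.3, -0.1, -0.5]
width: 42.7
time_s: 1.98
eef_pos: [367.6, -164.9, 231.0]
tcp_rot: [-3.14, -0.069, 0.001]
wrist_force: [0.3, -0.4, 0.6]
width: 42.9
[ 367.5615222  -164.91076117  230.97851548] 0.04395658398406596 -0.9999996693233709 [-6.05469540e-01  5.20933028e-02 -5.37901189e-01  9.81615055e-01
  5.24156422e-06  9.21370360e-01] 42.85498617349698
[ 4.07812255 -8.82684775  0.52621239]
```

```bash
python3 -m pendant '{"dr":[[0,0,0],[0,0,0],[0,0,0],[0,0,0],[0,0,0],[0,0,0],[0,0,0],[0,0,0]],"delta_pos":[[0.5,-1,0],[0.5,-1,0],[0.5,-1,0],[0.5,-1,0],[0.5,-1,0],[0.5,-1,0],[0.5,-1,0],[0.5,-1,0]],"gripper":[0,0,0,0,0,0,0,0]}'
python3 -m pendant '{"dr":[[0,0,-1],[0,0,-1],[0,0,-1],[0,0,0],[0,0,0]],"delta_pos":[[0,-0.8,0.25],[0,0,0.25],[0,0,0],[0,0,0],[0,0,0]],"gripper":[0,0,0,0,0]}'
cat >> h.py <<'E'
def wrist(name):
    from workcell import observe,snapshot
    o=observe(); s=snapshot("wrist")
    T=np.eye(4);T[:3,:3]=R.from_rotvec(o['tcp_rot']).as_matrix();T[:3,3]=o['eef_pos']
    s["E"]=T@s["mount"];s["o"]=o;s["T"]=T
    cv2.imwrite("pics/%s.png"%name,s["frame"][:,:,::-1]);pickle.dump(s,open(name+".pkl","wb"))
    return s
def st():
    from workcell import observe
    o=observe();T=R.from_rotvec(o['tcp_rot']).as_matrix()
    print("t",o['time_s'],"p",o['eef_pos'].round(2),"yaw",np.arctan2(T[1,0],T[0,0]).round(4),"F",o['wrist_force'].round(2),"M",o['ft_torque'].round(3),"w",o['width'].round(2),"q6",o['qpos'][5].round(3))
    return o,T
E
python3 - <<'E'
from h import *
s=wrist("w1");st();print(s["mount"])
E
```

```text
time_s: 2.98
eef_pos: [515.5, 162.3, 230.9]
tcp_rot: [3.141, 0.062, -0.001]
wrist_force: [-0.2, -0.5, 0.3]
width: 43.0
time_s: 3.6
eef_pos: [514.0, 192.7, 211.2]
tcp_rot: [-3.049, -0.757, 0.0]
wrist_force: [0.7, -0.0, -0.0]
width: 42.5Traceback (most recent call last):
  File "<stdin>", line 2, in <module>
  File "h.py", line 25, in st
    print("t",o['time_s'],"p",o['eef_pos'].round(2),"yaw",np.arctan2(T[1,0],T[0,0]).round(4),"F",o['wrist_force'].round(2),"M",o['ft_torque'].round(3),"w",o['width'].round(2),"q6",o['qpos'][5].round(3))
                                                                                                                                                           ^^^^^^^^^^^^^^^^
AttributeError: 'float' object has no attribute 'round'
```

View pics/w1.png

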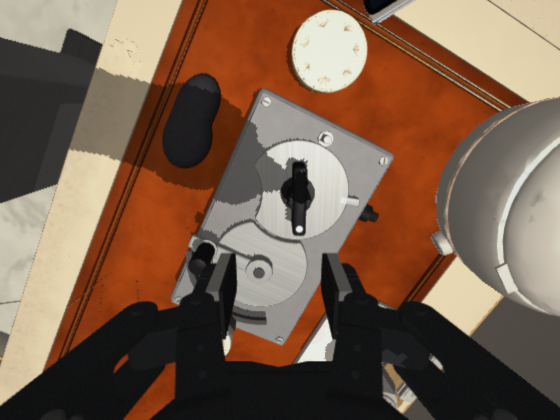

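The wrist view shows the bar nearly vertical in the image, from (300,160) to (298,235). The isolator disc is at (300,190), the selector hub at (259,271), the grip at (203,250) and the post at (326,138).

```bash
sed -i "s/o\['width'\].round(2)/round(float(o['width']),2)/" h.py
python3 - <<'E'
from h import *
s=pickle.load(open("w1.pkl","rb")); st()
crop(s,"pics/w1c.png",170,80,400,250,3.4) if 0 else cv2.imwrite("pics/w1c.png",cv2.resize(s["frame"][80:280,170:400,::-1],None,fx=3,fy=3,interpolation=cv2.INTER_CUBIC))
E
```

```text
t 3.65 p [514.06 192.72 211.33] yaw 0.4871 F [0.11 0.4  0.21] M [ 0.053 -0.028  0.016] w 42.52 q6 1.308
```

View pics/w1c.png

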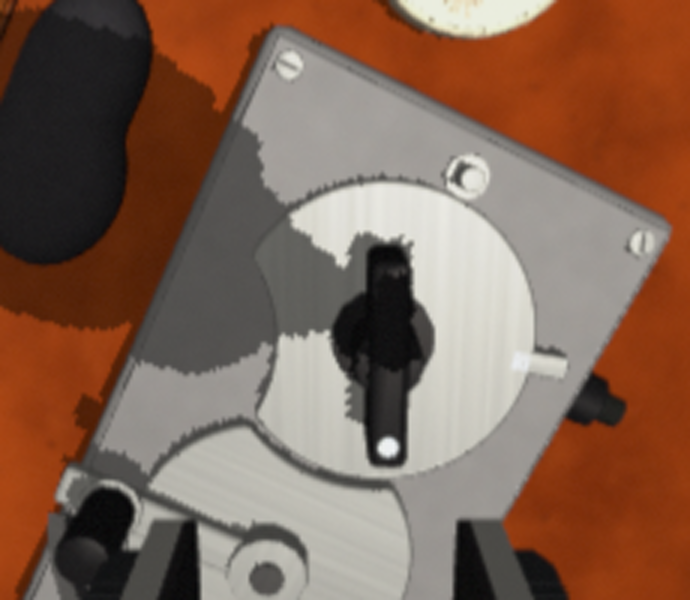

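Run:
```python
from h import *
s=pickle.load(open("w1.pkl","rb"))
g=lambda u,v,z: atz(s,170+(u+.5)/3-.5,80+(v+.5)/3-.5,z,s["E"])[:2]
a=g(642,242,45)-g(288,65,45); print("screw yaw",np.arctan2(a[1],a[0]),np.linalg.norm(a))
a=g(668,228,45)-g(278,30,45); print("edge yaw",np.arctan2(a[1],a[0]),np.linalg.norm(a))
P=g(472,178,59);H=g(267,578,67);print("post",P,"hub",H,"diff",P-H)
e1,e2=g(388,248,92),g(387,464,92);d=e2-e1;print("bar",e1,e2,(e1+e2)/2,np.linalg.norm(d),np.arctan2(d[1],d[0]))
print("w between",g(368,400,92),g(407,400,92))
print("grip top", g(113,505,105))
C=[g(278,30,45),g(668,228,45)];print("corners",C)
```

```text
screw yaw 0.04295878968729574 129.18607207563994
edge yaw 0.04051526222838438 141.65647107040942
post [529.71307918 259.95061444] hub [534.71928553 110.3311549 ] diff [ -5.00620636 149.61945954]
bar [512.85290998 232.41997697] [544.38138067 175.01854761] [528.61714533 203.71926229] 65.49021726323762 -1.068519268830804
w between [529.51330405 190.22638989] [539.71024473 195.6284404 ]
grip top [476.71074578 130.61480792]
corners [array([456.04223147, 270.52574516]), array([597.58245486, 276.26342421])]
```

```bash
python3 -m pendant '{"dr":[[0,0,-0.1],[0,0,0],[0,0,0],[0,0,0],[0,0,0],[0,0,0]],"delta_pos":[[0.46,0.01,0.5],[0,0,0.9],[0,0,0.9],[0,0,0.9],[0,0,0.35],[0,0,0]],"gripper":[0,0,0,0,0,0]}'
python3 - <<'E'
from h import *
s=wrist("w2");st()
E
```

```text
time_s: 4.4
eef_pos: [530.0, 200.9, 68.9]
tcp_rot: [-3.043, -0.782, 0.002]
wrist_force: [0.3, 0.2, -0.5]
width: 42.7
t 4.45 p [530.95 201.2   69.96] yaw 0.5035 F [ 0.59 -0.49  0.51] M [-0.034 -0.005  0.004] w 42.73 q6 1.3
```

View pics/w2.png

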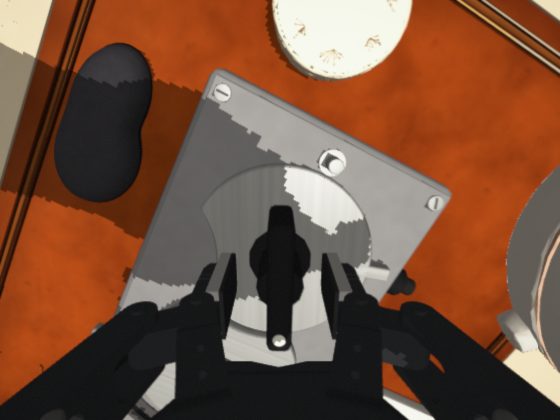

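The bar (column 281) is centred between the pads (columns 227 and 333), so I'll close gently.

```bash
python3 -m pendant '{"dr":[[0,0,0],[0,0,0],[0,0,0],[0,0,0],[0,0,0],[0,0,0]],"delta_pos":[[0,0,0.05],[0,0,0],[0,0,0],[0,0,0],[0,0,0],[0,0,0]],"gripper":[-0.6,-1,-1,-1,-1,-1]}' 20
python3 -c "
from h import *
st()"
```

```text
time_s: 5.2
eef_pos: [530.5, 200.8, 68.5]
tcp_rot: [3.042, 0.783, 0.001]
wrist_force: [-2.7, -1.7, 5.7]
width: 12.0
t 5.2 p [530.55 200.83  68.47] yaw 0.504 F [-2.74 -1.69  5.73] M [-0.401  0.581  0.062] w 11.97 q6 1.299
```

```bash
python3 -m pendant '{"dr":[[0,0,-0.4],[0,0,-0.4],[0,0,-0.4]],"delta_pos":[[0,0,0],[0,0,0],[0,0,0]],"gripper":[-1,-1,-1]}'
python3 -c "
from h import *
st()"
```

```text
time_s: 5.58
eef_pos: [530.4, 200.8, 68.4]
tcp_rot: [2.958, 1.055, 0.0]
wrist_force: [-3.7, -1.9, 6.0]
width: 11.8
t 5.575 p [530.44 200.8   68.44] yaw 0.6854 F [-3.7  -1.87  6.04] M [-0.41   0.547 -0.037] w 11.79 q6 1.118
```

```bash
python3 -m pendant '{"dr":[[0,0,-0.7],[0,0,-0.7],[0,0,-0.7],[0,0,-0.7],[0,0,-0.7],[0,0,-0.7],[0,0,-0.5]],"delta_pos":[[0,0,0],[0,0,0],[0,0,0],[0,0,0],[0,0,0],[0,0,0],[0,0,0]],"gripper":[-1,-1,-1,-1,-1,-1,-1]}'
python3 -c "
from h import *
st();wrist('w3')"
```

```text
time_s: 6.45
eef_pos: [530.3, 200.5, 68.5]
tcp_rot: [2.411, 2.012, -0.001]
wrist_force: [-3.1, -2.8, 7.0]
width: 11.6
t 6.45 p [530.33 200.52  68.49] yaw 1.3909 F [-3.09 -2.83  7.  ] M [-0.543  0.596 -0.115] w 11.6 q6 0.412
```

View pics/w3.png

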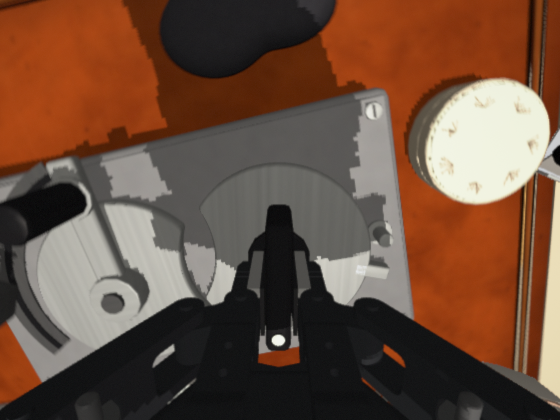

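The tooth (372,270) is close to the post (381,235). I'll creep from here and watch Mz.

```bash
python3 -m pendant '{"dr":[[0,0,-0.25],[0,0,-0.25],[0,0,-0.25],[0,0,-0.15],[0,0,0]],"delta_pos":[[0,0,0],[0,0,0],[0,0,0],[0,0,0],[0,0,0]],"gripper":[-1,-1,-1,-1,-1]}'
python3 -c "
from h import *
st()"
python3 -m pendant '{"dr":[[0,0,-0.15],[0,0,0]],"delta_pos":[[0,0,0],[0,0,0]],"gripper":[-1,-1]}'
python3 -c "
from h import *
st()"
```

```text
time_s: 7.12
eef_pos: [530.3, 200.4, 68.4]
tcp_rot: [2.272, 2.168, -0.001]
wrist_force: [-3.3, -2.5, 6.5]
width: 11.5
t 7.125 p [530.25 200.45  68.45] yaw 1.5236 F [-3.28 -2.48  6.52] M [-0.537  0.687 -0.071] w 11.51 q6 0.279
time_s: 7.38
eef_pos: [530.3, 200.4, 68.4]
tcp_rot: [2.248, 2.193, -0.001]
wrist_force: [-3.5, -4.4, 6.5]
width: 11.8
t 7.375 p [530.29 200.42  68.44] yaw 1.546 F [-3.53 -4.39  6.47] M [-0.635  0.71   0.012] w 11.8 q6 0.257
```

```bash
for i in 1; do python3 -m pendant '{"dr":[[0,0,-0.1],[0,0,0]],"delta_pos":[[0,0,0],[0,0,0]],"gripper":[-1,-1]}'; done
python3 -c "
from h import *
st()"
python3 -m pendant '{"dr":[[0,0,-0.1],[0,0,0]],"delta_pos":[[0,0,0],[0,0,0]],"gripper":[-1,-1]}'
python3 -c "
from h import *
st();wrist('w4')"
```

```text
time_s: 7.62
eef_pos: [530.3, 200.4, 68.4]
tcp_rot: [2.232, 2.21, -0.001]
wrist_force: [-2.8, -2.9, 6.0]
width: 11.5
t 7.625 p [530.26 200.44  68.43] yaw 1.5609 F [-2.84 -2.91  6.04] M [-0.626  0.699 -0.019] w 11.47 q6 0.242
time_s: 7.88
eef_pos: [530.3, 200.4, 68.5]
tcp_rot: [2.215, 2.226, -0.001]
wrist_force: [-4.4, -3.8, 6.2]
width: 11.4
t 7.875 p [530.29 200.43  68.46] yaw 1.5759 F [-4.42 -3.77  6.17] M [-0.578  0.658 -0.042] w 11.43 q6 0.227
```

View pics/w4.png

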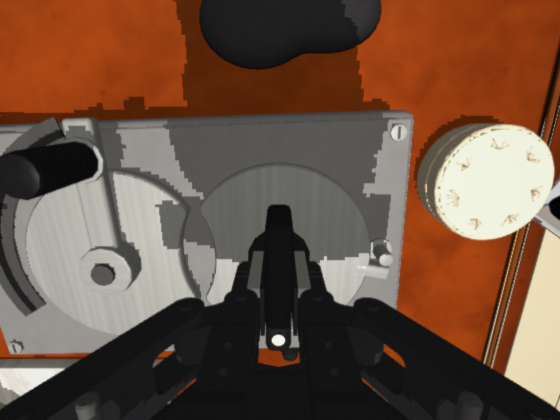

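The tooth is almost touching the post at (380,258). I'll keep taking small steps.

```bash
python3 -m pendant '{"dr":[[0,0,-0.07],[0,0,0]],"delta_pos":[[0,0,0],[0,0,0]],"gripper":[-1,-1]}'
python3 -c "
from h import *
st()"
python3 -m pendant '{"dr":[[0,0,-0.07],[0,0,0]],"delta_pos":[[0,0,0],[0,0,0]],"gripper":[-1,-1]}'
python3 -c "
from h import *
st()"
```

```text
time_s: 8.18
eef_pos: [530.3, 200.4, 68.4]
tcp_rot: [2.203, 2.238, -0.001]
wrist_force: [-3.7, -2.1, 7.1]
width: 11.1
t 8.175 p [530.3  200.41  68.45] yaw 1.5863 F [-3.68 -2.07  7.14] M [-0.602  0.685 -0.09 ] w 11.08 q6 0.216
time_s: 8.43
eef_pos: [530.3, 200.4, 68.4]
tcp_rot: [2.192, 2.249, -0.001]
wrist_force: [-3.5, -3.2, 6.5]
width: 11.5
t 8.425 p [530.26 200.39  68.43] yaw 1.5968 F [-3.47 -3.24  6.5 ] M [-0.585  0.733 -0.074] w 11.49 q6 0.206
```

```bash
python3 -m pendant '{"dr":[[0,0,-0.07],[0,0,0]],"delta_pos":[[0,0,0],[0,0,0]],"gripper":[-1,-1]}'
python3 -c "
from h import *
st()"
python3 -m pendant '{"dr":[[0,0,-0.05],[0,0,0]],"delta_pos":[[0,0,0],[0,0,0]],"gripper":[-1,-1]}'
python3 -c "
from h import *
st()"
```

```text
time_s: 8.68
eef_pos: [530.3, 200.4, 68.5]
tcp_rot: [2.18, 2.261, -0.001]
wrist_force: [-3.0, -2.8, 7.3]
width: 11.5
t 8.675 p [530.28 200.43  68.46] yaw 1.6074 F [-3.   -2.82  7.28] M [-0.596  0.694 -0.096] w 11.45 q6 0.195
time_s: 8.93
eef_pos: [530.3, 200.4, 68.4]
tcp_rot: [2.171, 2.269, -0.001]
wrist_force: [-3.1, -3.2, 7.1]
width: 11.6
t 8.925 p [530.3  200.39  68.45] yaw 1.6148 F [-3.14 -3.22  7.09] M [-0.65   0.66  -0.099] w 11.58 q6 0.188
```

```bash
python3 -m pendant '{"dr":[[0,0,-0.05],[0,0,0]],"delta_pos":[[0,0,0],[0,0,0]],"gripper":[-1,-1]}'
python3 -c "
from h import *
st()"
python3 -m pendant '{"dr":[[0,0,-0.05],[0,0,0]],"delta_pos":[[0,0,0],[0,0,0]],"gripper":[-1,-1]}'
python3 -c "
from h import *
st();s=wrist('w5')
cv2.imwrite('pics/w5c.png',cv2.resize(s['frame'][100:340,180:440,::-1],None,fx=2.4,fy=2.4,interpolation=2))"
```

```text
time_s: 9.18
eef_pos: [530.3, 200.4, 68.5]
tcp_rot: [2.163, 2.277, -0.001]
wrist_force: [-3.7, -3.2, 6.2]
width: 11.6
t 9.175 p [530.32 200.38  68.46] yaw 1.622 F [-3.69 -3.17  6.18] M [-0.604  0.681 -0.175] w 11.62 q6 0.181
time_s: 9.43
eef_pos: [530.3, 200.4, 68.5]
tcp_rot: [2.155, 2.284, -0.001]
wrist_force: [-3.0, -2.6, 6.9]
width: 11.4
t 9.425 p [530.31 200.39  68.46] yaw 1.629 F [-3.02 -2.63  6.94] M [-0.548  0.666 -0.345] w 11.42 q6 0.174
```

View pics/w5c.png

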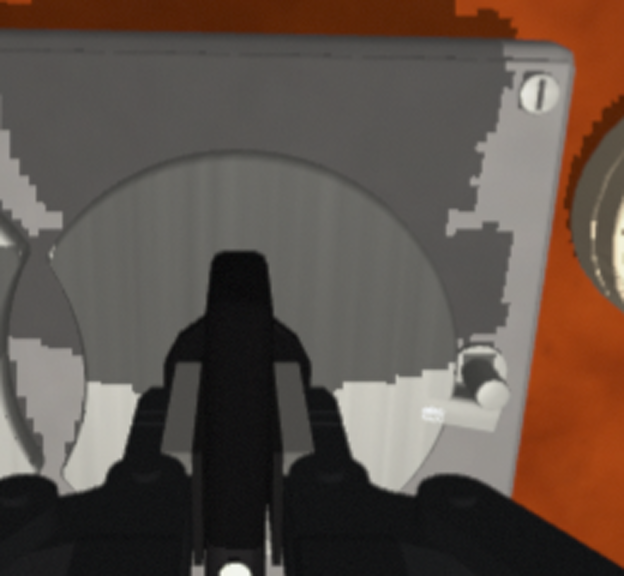

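Mz rose from 0.08 to 0.35 Nm and the tooth is against the post, so the isolator is home. I'll relax the twist slightly, release and lift.

```bash
python3 -m pendant '{"dr":[[0,0,0.06],[0,0,0],[0,0,0],[0,0,0],[0,0,0],[0,0,0],[0,0,0]],"delta_pos":[[0,0,0],[0,0,0],[0,0,0],[0,0,0],[0,0,0],[0,0,-0.5],[0,0,-1]],"gripper":[-1,-0.5,-0.2,-0.2,-0.2,-0.2,-0.2]}'
python3 -m pendant '{"dr":[[0,0,0],[0,0,0]],"delta_pos":[[0,0,-0.8],[0,0,0]],"gripper":[-0.2,-0.2]}'
python3 -c "
from h import *
from workcell import snapshot
st();s=wrist('w6')
s=snapshot('top');pickle.dump(s,open('top1.pkl','wb'));crop(s,'pics/top1c.png',190,155,320,250,6)"
```

```text
time_s: 10.35
eef_pos: [528.9, 200.8, 126.2]
tcp_rot: [-2.163, -2.275, 0.006]
wrist_force: [0.1, -0.0, -0.5]
width: 34.5
time_s: 10.6
eef_pos: [532.5, 201.7, 162.0]
tcp_rot: [2.162, 2.275, 0.007]
wrist_force: [-0.5, 0.0, 0.4]
width: 34.5
t 10.6 p [532.48 201.71 162.  ] yaw 1.6216 F [-0.53  0.01  0.42] M [ 0.017  0.01  -0.006] w 34.46 q6 0.182
```

View pics/w6.png

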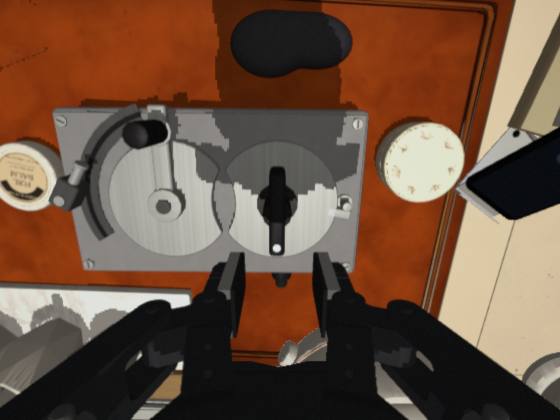

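View pics/top1c.png

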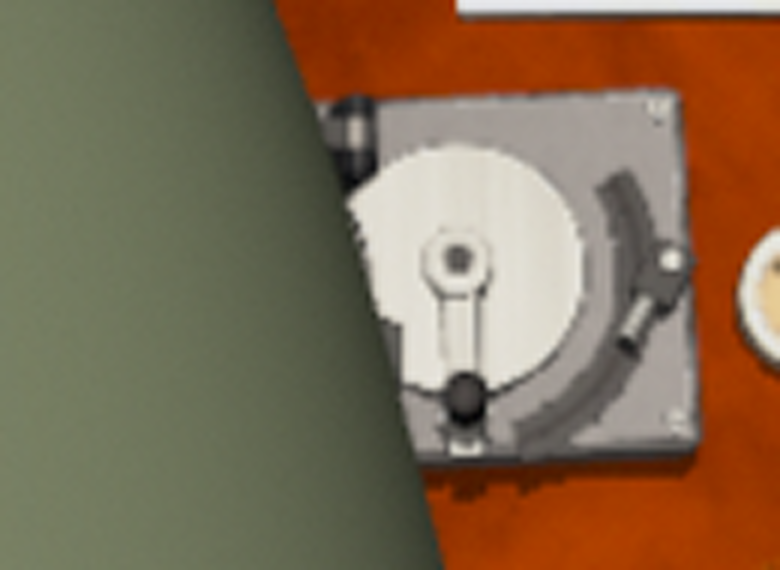

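The bar is still home (277,210), with its tooth on the post at (345,205). The grip is at (145,133) and the finger at about (80,170). I'll enlarge to measure them.

Run:
```python
from h import *
s=pickle.load(open('w6.pkl','rb'))
cv2.imwrite('pics/w6c.png',cv2.resize(s['frame'][95:275,40:210,::-1],None,fx=3.3333,fy=3.33333,interpolation=2))
cv2.imwrite('pics/w6d.png',cv2.resize(s['frame'][95:285,200:380,::-1],None,fx=3,fy=3,interpolation=2))
```

```text
(no output)
```

View pics/w6c.png

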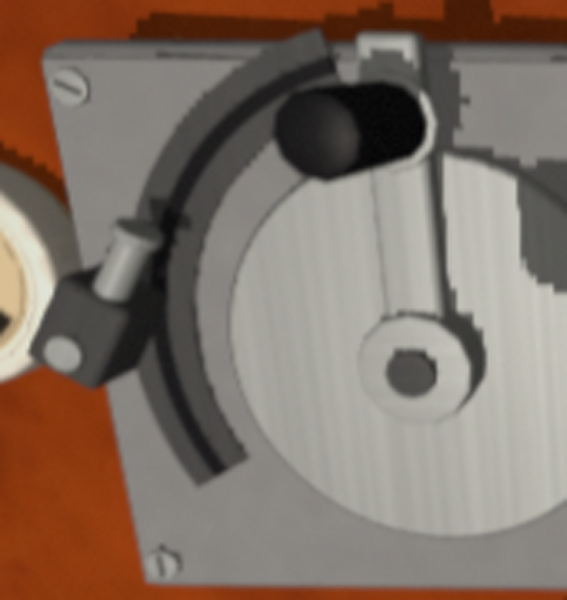

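View pics/w6d.png

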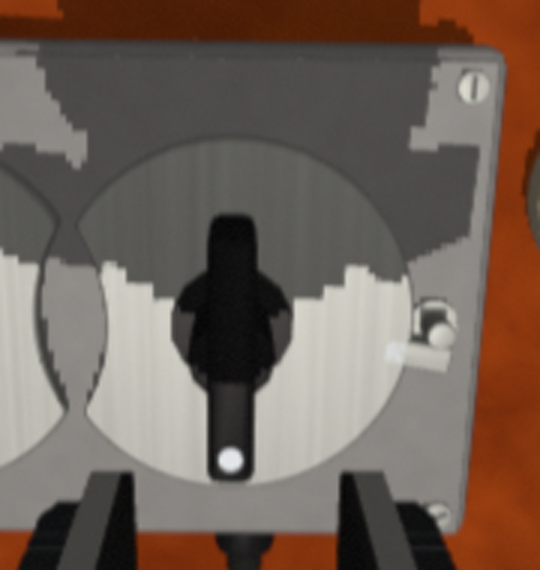

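Run:
```python
from h import *
s=pickle.load(open('w6.pkl','rb'))
c=lambda u,v,z: atz(s,40+u/3.3333-.35,95+v/3.3333-.35,z,s['E'])[:2]
d=lambda u,v,z: atz(s,200+u/3-.33,95+v/3-.33,z,s['E'])[:2]
S=np.array([d(473,88,46),c(68,88,46),c(163,563,46),d(437,516,46)])
print(S.round(1),S.mean(0),[np.linalg.norm(S[i]-S[i-1]).round(1) for i in range(4)])
vy=(S[0]-S[1])+(S[3]-S[2]); vx=(S[3]-S[0])+(S[2]-S[1]); print("yaw",np.arctan2(-vy[0],vy[1]),np.arctan2(vx[1],vx[0]))
yaw=.5*(np.arctan2(-vy[0],vy[1])+np.arctan2(vx[1],vx[0]));cen=S.mean(0)
Rz=np.array([[np.cos(yaw),-np.sin(yaw)],[np.sin(yaw),np.cos(yaw)]])
l=lambda p:(Rz.T@(p-cen)).round(1)
print("hub",l(c(412,373,66)),"grip",l(c(320,135,105)),"post",l(d(440,330,59)))
b1,b2=d(232,216,92),d(231,478,92);db=b2-b1;print("bar",l(b1),l(b2),"ang",np.arctan2(db[1],db[0])-yaw)
t=l(c(138,230,61))-np.array([0,-35]);print("tip",t,np.hypot(*t),"ang",np.arctan2(-t[1],-t[0]))
t=l(c(140,225,64))-np.array([0,-35]);print("tip",t,np.hypot(*t),"ang",np.arctan2(-t[1],-t[0]))
for n,p in dict(sel=(0,-35),grip=(-58,-35)).items(): print(n,cen+Rz@np.array(p))
```

```text
[[463.7 263. ]
 [473.4  24.2]
 [600.8  30.1]
 [591.7 268.3]] [532.40306022 146.41191635] [np.float64(128.2), np.float64(239.0), np.float64(127.6), np.float64(238.4)]
yaw 0.039344695972169476 0.04364913714866772
hub [  0.9 -36.1] grip [-58.4 -33.7] post [1.000e-01 1.126e+02]
bar [-36.9  55.2] [29.3 55.5] ang 0.004497836475744962
tip [-32.3 -64.4] 72.04616575502128 ang 1.1059072535032706
tip [-34.1 -61.8] 70.58363833070663 ang 1.0665875900569792
sel [533.8550355  111.44204692]
grip [475.90496616 109.03591646]
```

The pose agrees with the earlier one: unit yaw is about 0.042, the bar is within 0.005 rad of the unit's x, and the grip is at (476,109). The finger tip is at 1.09 rad, so I expect contact at a turn of about 0.99. I'll move over the grip and check.

```bash
python3 -m pendant '{"dr":[[0,0,0.06],[0,0,0],[0,0,0],[0,0,0],[0,0,0],[0,0,0]],"delta_pos":[[-0.75,-0.5,0],[-0.75,-0.5,0],[-0.75,-0.5,0],[0,0,0.75],[0,0,0],[0,0,0]],"gripper":[-0.2,-0.2,-0.2,-0.2,-0.2,-0.2]}'
python3 -c "
from h import *
st();s=wrist('w7')"
```

```text
time_s: 11.45
eef_pos: [474.4, 108.7, 129.1]
tcp_rot: [-2.174, -2.267, 0.001]
wrist_force: [0.9, -0.7, 0.1]
width: 34.1
t 11.45 p [474.38 108.71 129.11] yaw 1.6129 F [ 0.91 -0.69  0.12] M [ 0.015  0.012 -0.007] w 34.08 q6 0.031
```

View pics/w7.png

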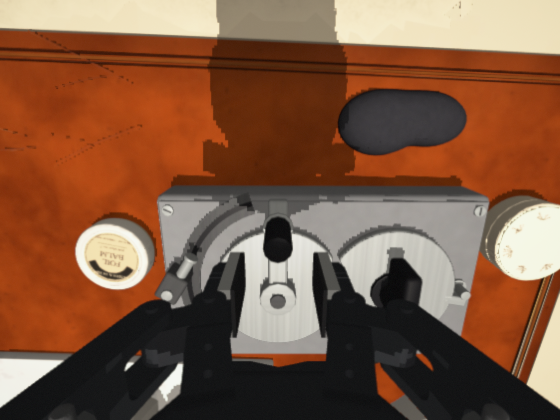

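The grip (column 278) is centred between the pads, so I'll descend and narrow the jaws to a fork.

```bash
python3 -m pendant '{"dr":[[0,0,0],[0,0,0],[0,0,0],[0,0,0],[0,0,0],[0,0,0]],"delta_pos":[[0,0.03,0.7],[0,0,0.65],[0,0,0],[0,0,0],[0,0,0],[0,0,0]],"gripper":[-0.2,-0.2,-0.2,-0.43,-0.43,-0.43]}'
python3 -c "
from h import *
st();s=wrist('w8')"
```

```text
time_s: 12.25
eef_pos: [476.4, 108.7, 76.2]
tcp_rot: [2.174, 2.267, 0.002]
wrist_force: [0.4, 0.2, -0.6]
width: 24.4
t 12.25 p [476.43 108.67  76.16] yaw 1.6125 F [ 0.36  0.22 -0.61] M [-0.027 -0.013 -0.009] w 24.41 q6 0.031
```

View pics/w8.png

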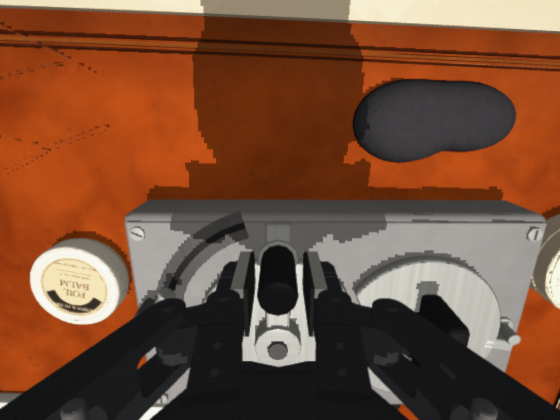

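The grip sits centrally in the fork. I'll engage and begin the arc gently.

```bash
python3 -m pendant '{"dr":[[0,0,0],[0,0,-0.4],[0,0,-0.4],[0,0,0]],"delta_pos":[[-0.075,0,0],[-0.087,0.007,0],[-0.087,0.007,0],[0,0,0]],"gripper":[-0.43,-0.43,-0.43,-0.43]}'
cat >> h.py <<'E'
SEL=np.array([533.8,110.8]);YAW=.0415
def sel():
    # tool radial/tangential, force tangential, in selector frame
    o,T=st(); d=o['eef_pos'][:2]-SEL; r=np.hypot(*d); a=np.arctan2(d[1],d[0])-np.pi-YAW; a=(a+np.pi)%(2*np.pi)-np.pi
    t=np.array([-d[1],d[0]])/r
    print("r %.2f tool ang %.4f yaw-turn %.4f | grip angle est (pad) %.4f | Ft %.2f Fr %.2f"%(r,a,np.arctan2(T[1,0],T[0,0])%(2*np.pi)-np.pi/2-YAW,a-(o['width']/2-9)/58,-o['wrist_force'][:2]@t,o['wrist_force'][:2]@(d/r)))
E
python3 -c "
from h import *
sel()"
```

```text
time_s: 12.8
eef_pos: [477.1, 100.1, 75.5]
tcp_rot: [-2.032, -2.393, -0.005]
wrist_force: [-0.9, 4.9, 0.1]
width: 24.3
t 12.8 p [477.05 100.08  75.49] yaw 1.7333 F [-0.92  4.9   0.15] M [ 1.002e+00 -2.000e-02  1.000e-03] w 24.34 q6 -0.11
r 57.75 tool ang 0.1453 yaw-turn 0.1210 | grip angle est (pad) 0.0906 | Ft 4.98 Fr -0.01
```

It turns freely at about 5 N tangential, as expected for friction of 0.29 Nm. I'll continue the arc.

```bash
python3 -m pendant '{"dr":[[0,0,-0.6],[0,0,-0.6],[0,0,-0.6],[0,0,-0.6],[0,0,-0.6],[0,0,-0.6],[0,0,0]],"delta_pos":[[-0.13,0.0125,0],[-0.13,0.0125,0],[-0.13,0.0125,0],[-0.13,0.0125,0],[-0.13,0.0125,0],[-0.13,0.0125,0],[0,0,0]],"gripper":[-0.43,-0.43,-0.43,-0.43,-0.43,-0.43,-0.43]}'
python3 -c "
from h import *
sel();s=wrist('w9')"
```

```text
time_s: 13.68
eef_pos: [490.4, 72.3, 75.3]
tcp_rot: [-1.32, -2.848, -0.003]
wrist_force: [-2.2, 4.6, 3.8]
width: 24.1
t 13.675 p [490.39  72.3   75.35] yaw 2.2734 F [-2.17  4.56  3.78] M [0.885 0.598 0.006] w 24.11 q6 -0.707
r 58.03 tool ang 0.6841 yaw-turn 0.6611 | grip angle est (pad) 0.6314 | Ft 4.85 Fr -1.40
```

View pics/w9.png

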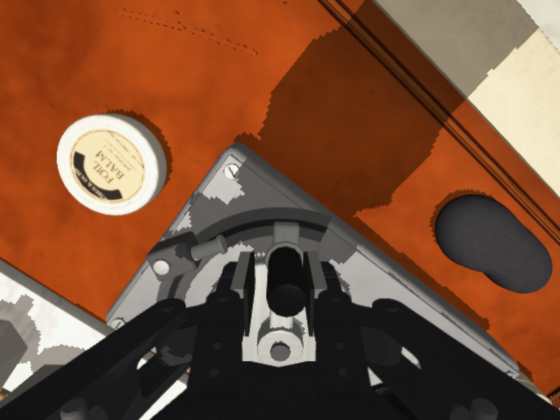

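The sprung finger's tip is at (226,246) and the arm's left edge at (272,235), which leaves about 22 mm. I'll advance 0.24 rad and then creep.

```bash
python3 -m pendant '{"dr":[[0,0,-0.4],[0,0,-0.4],[0,0,-0.4],[0,0,-0.4],[0,0,0]],"delta_pos":[[-0.087,0.007,0],[-0.087,0.007,0],[-0.087,0.007,0],[-0.087,0.007,0],[0,0,0]],"gripper":[-0.43,-0.43,-0.43,-0.43,-0.43]}'
python3 -c "
from h import *
sel();s=wrist('w10')
cv2.imwrite('pics/w10c.png',cv2.resize(s['frame'][180:380,130:390,::-1],None,fx=3,fy=3,interpolation=2))"
```

```text
time_s: 14.35
eef_pos: [500.5, 63.1, 75.2]
tcp_rot: [-0.97, -2.985, -0.002]
wrist_force: [-4.2, 3.0, 4.4]
width: 24.3
t 14.35 p [500.47  63.13  75.19] yaw 2.5131 F [-4.23  2.95  4.37] M [ 0.737  0.799 -0.007] w 24.27 q6 -0.965
r 58.17 tool ang 0.9192 yaw-turn 0.9008 | grip angle est (pad) 0.8652 | Ft 5.16 Fr 0.00
```

View pics/w10c.png

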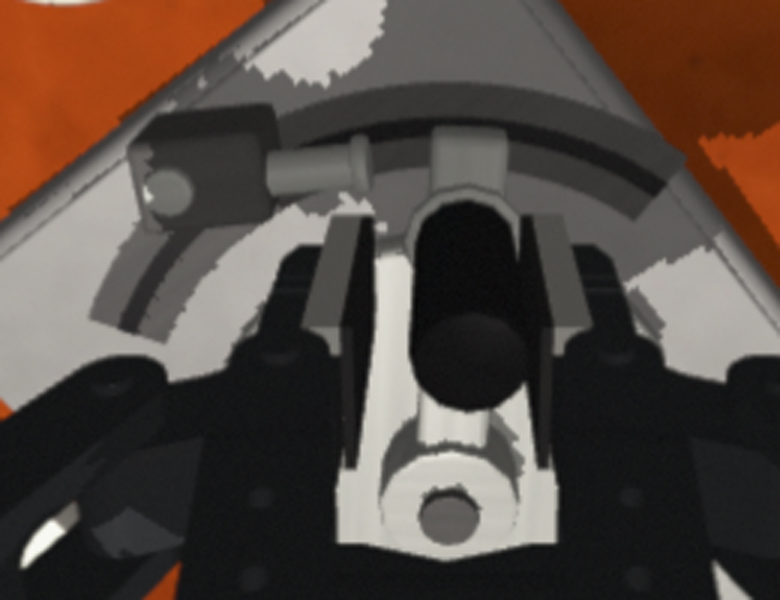

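The gap is now about 59 px, or 11 mm (0.155 rad), so contact should come at an estimated 1.02. Advancing 0.12.

```bash
python3 -m pendant '{"dr":[[0,0,-0.2],[0,0,-0.2],[0,0,-0.2],[0,0,-0.2],[0,0,0]],"delta_pos":[[-0.0435,0.003,0],[-0.0435,0.003,0],[-0.0435,0.003,0],[-0.0435,0.003,0],[0,0,0]],"gripper":[-0.43,-0.43,-0.43,-0.43,-0.43]}'
python3 -c "
from h import *
sel()"
python3 -m pendant '{"dr":[[0,0,-0.13],[0,0,0]],"delta_pos":[[-0.029,0.002,0],[0,0,0]],"gripper":[-0.43,-0.43]}'
python3 -c "
from h import *
sel();s=wrist('w11')
cv2.imwrite('pics/w11c.png',cv2.resize(s['frame'][180:380,130:390,::-1],None,fx=3,fy=3,interpolation=2))"
```

```text
time_s: 15.02
eef_pos: [505.9, 59.7, 75.0]
tcp_rot: [-0.789, -3.037, -0.002]
wrist_force: [-5.3, 3.3, 4.7]
width: 24.2
t 15.025 p [505.94  59.71  75.04] yaw 2.633 F [-5.29  3.31  4.71] M [0.735 0.99  0.002] w 24.19 q6 -1.091
r 58.19 tool ang 1.0301 yaw-turn 1.0207 | grip angle est (pad) 0.9767 | Ft 6.23 Fr -0.37
time_s: 15.28
eef_pos: [506.8, 59.3, 75.0]
tcp_rot: [-0.76, -3.044, -0.002]
wrist_force: [-4.2, 4.0, 6.0]
width: 24.3
t 15.275 p [506.85  59.25  75.05] yaw 2.6525 F [-4.21  4.01  5.97] M [0.77  1.069 0.057] w 24.26 q6 -1.111
r 58.17 tool ang 1.0475 yaw-turn 1.0402 | grip angle est (pad) 0.9936 | Ft 5.59 Fr -1.60
```

View pics/w11c.png

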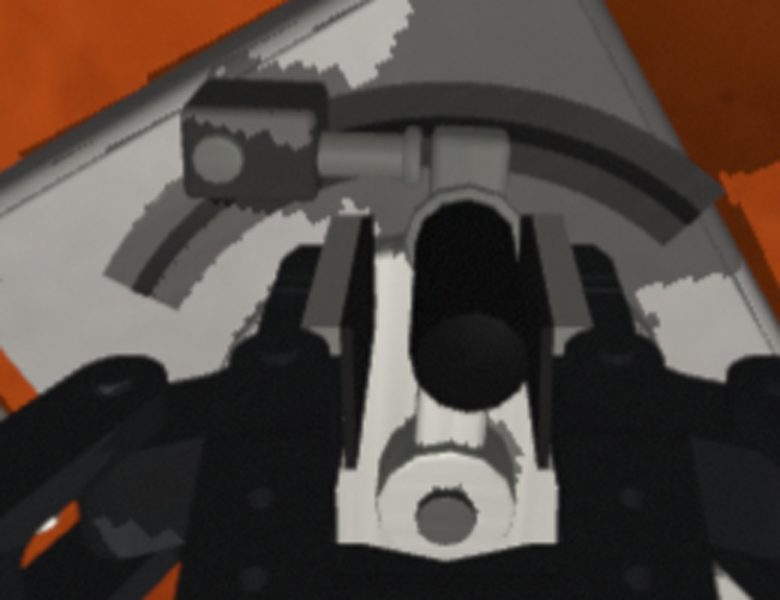

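The gap is about 8 px (1.5 mm). Next come small steps of 0.02 rad (1.4 mm at the finger).

```bash
python3 -m pendant '{"dr":[[0,0,-0.13],[0,0,0]],"delta_pos":[[-0.029,0.002,0],[0,0,0]],"gripper":[-0.43,-0.43]}' >/dev/null
python3 -c "
from h import *
sel()"
python3 -m pendant '{"dr":[[0,0,-0.13],[0,0,0]],"delta_pos":[[-0.029,0.002,0],[0,0,0]],"gripper":[-0.43,-0.43]}'>/dev/null
python3 -c "
from h import *
sel()"
python3 -m pendant '{"dr":[[0,0,-0.13],[0,0,0]],"delta_pos":[[-0.029,0.002,0],[0,0,0]],"gripper":[-0.43,-0.43]}'>/dev/null
python3 -c "
from h import *
sel();s=wrist('w12')
cv2.imwrite('pics/w12c.png',cv2.resize(s['frame'][180:380,130:390,::-1],None,fx=3,fy=3,interpolation=2))"
```

```text
t 15.575 p [507.8   58.75  74.99] yaw 2.672 F [-5.45  2.8   4.7 ] M [ 0.769  1.12  -0.002] w 24.58 q6 -1.132
r 58.18 tool ang 1.0661 yaw-turn 1.0597 | grip angle est (pad) 1.0094 | Ft 6.13 Fr -0.07
t 15.825 p [508.74  58.32  75.02] yaw 2.6915 F [-6.88  3.29  5.4 ] M [0.791 1.245 0.014] w 24.42 q6 -1.152
r 58.16 tool ang 1.0838 yaw-turn 1.0792 | grip angle est (pad) 1.0284 | Ft 7.63 Fr -0.00
t 16.075 p [509.52  57.98  74.96] yaw 2.7111 F [-6.05  3.41  5.82] M [ 0.748  1.341 -0.062] w 24.5 q6 -1.172
r 58.14 tool ang 1.0984 yaw-turn 1.0988 | grip angle est (pad) 1.0423 | Ft 6.92 Fr -0.57
```

View pics/w12c.png

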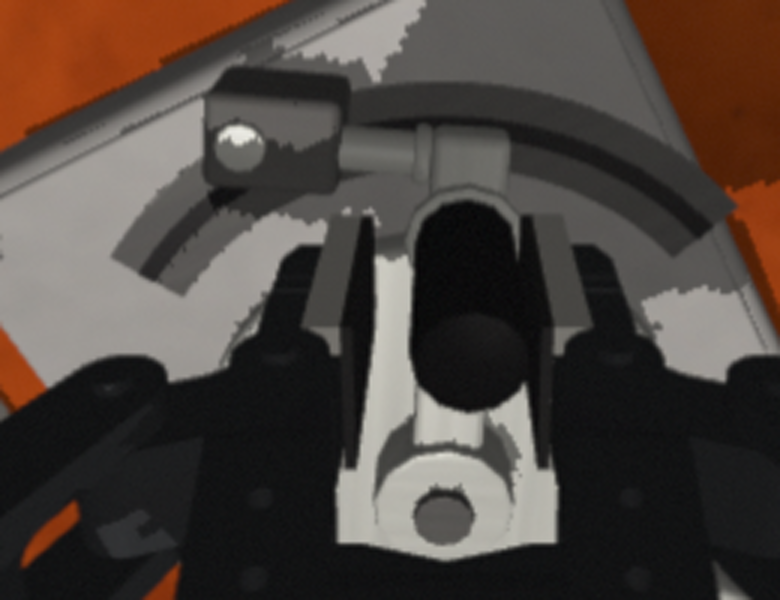

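Contact: the visible finger length has gone from 105 px to about 92 px, so it is about 2.5 mm in. The force has risen about 1.6 N, which agrees. I'll go about 3 mm further.

```bash
python3 -m pendant '{"dr":[[0,0,-0.13],[0,0,0]],"delta_pos":[[-0.031,0.002,0],[0,0,0]],"gripper":[-0.43,-0.43]}' >/dev/null
python3 -c "
from h import *
sel()"
python3 -m pendant '{"dr":[[0,0,-0.13],[0,0,0],[0,0,0]],"delta_pos":[[-0.031,0.002,0],[0,0,0],[0,0,0]],"gripper":[-0.43,-0.43,-0.43]}'>/dev/null
python3 -c "
from h import *
sel();s=wrist('w13')
cv2.imwrite('pics/w13c.png',cv2.resize(s['frame'][180:380,130:390,::-1],None,fx=3,fy=3,interpolation=2))"
```

```text
t 16.375 p [510.35  57.66  74.91] yaw 2.7306 F [-7.63  4.07  5.87] M [ 0.823  1.453 -0.007] w 24.27 q6 -1.193
r 58.08 tool ang 1.1137 yaw-turn 1.1183 | grip angle est (pad) 1.0596 | Ft 8.62 Fr -0.64
t 16.75 p [511.16  57.31  74.88] yaw 2.75 F [-6.93  4.97  7.47] M [ 0.909  1.633 -0.023] w 24.43 q6 -1.213
r 58.09 tool ang 1.1290 yaw-turn 1.1378 | grip angle est (pad) 1.0735 | Ft 8.32 Fr -1.88
```

View pics/w13c.png

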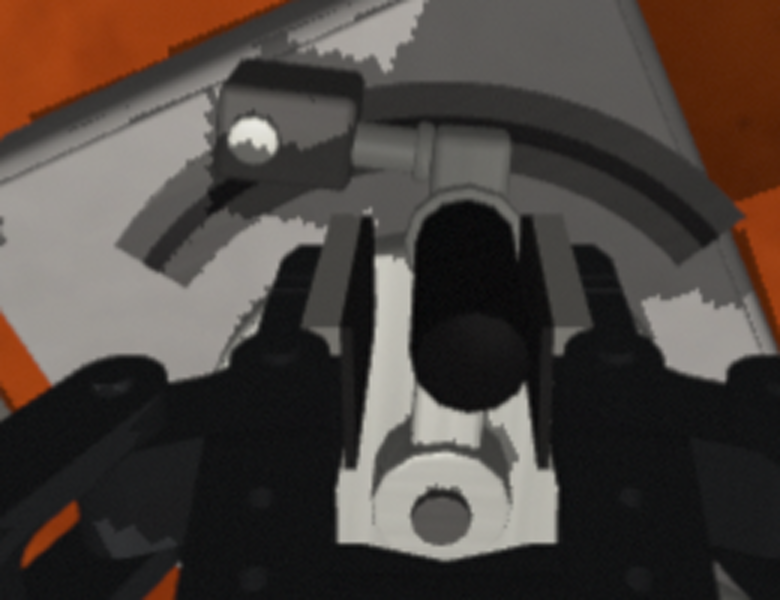

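The visible length is 79 px, so the finger is about 4.9 mm in; the force rise of about 3.2 N implies 5.3 mm, so they agree. I'll back off within the fork's clearance, open a little and lift.

```bash
python3 -m pendant '{"dr":[[0,0,0],[0,0,0],[0,0,0]],"delta_pos":[[0.05,0,0],[0.05,0,0],[0,0,0]],"gripper":[-0.43,-0.43,-0.43]}'
python3 -c "
from h import *
sel();s=wrist('w14')
cv2.imwrite('pics/w14c.png',cv2.resize(s['frame'][180:380,130:390,::-1],None,fx=3,fy=3,interpolation=2))"
```

```text
time_s: 17.18
eef_pos: [511.0, 57.4, 75.3]
tcp_rot: [0.612, 3.081, -0.001]
wrist_force: [-0.9, -0.3, -0.0]
width: 24.6
t 17.175 p [511.04  57.35  75.29] yaw 2.7493 F [-0.91 -0.27 -0.05] M [0.062 0.171 0.029] w 24.61 q6 -1.21
r 58.09 tool ang 1.1267 yaw-turn 1.1370 | grip angle est (pad) 1.0697 | Ft 0.73 Fr 0.61
```

View pics/w14c.png

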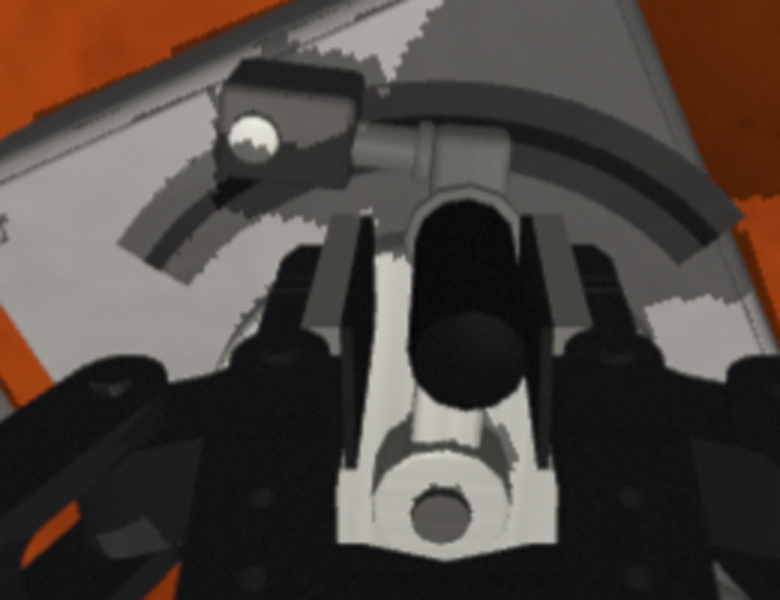

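The force has gone to zero and the selector has stayed put. I'll centre the fork and lift clear.

```bash
python3 -m pendant '{"dr":[[0,0,0],[0,0,0],[0,0,0],[0,0,0],[0,0,0],[0,0,0],[0,0,0]],"delta_pos":[[0.07,0,0],[0,0,0],[0,0,-0.25],[0,0,-0.6],[0,0,-1],[0,0,-1],[0,0,0]],"gripper":[-0.43,-0.3,-0.3,-0.3,-0.3,-0.3,-0.3]}'
python3 -c "
from h import *
sel();s=wrist('w15')"
```

```text
time_s: 18.1
eef_pos: [511.0, 58.7, 193.2]
tcp_rot: [0.61, 3.074, 0.002]
wrist_force: [0.3, -0.0, 0.5]
width: 29.9
t 18.1 p [511.04  58.66 193.22] yaw 2.7495 F [ 0.29 -0.    0.47] M [ 0.036 -0.019 -0.004] w 29.94 q6 -1.208
r 56.89 tool ang 1.1177 yaw-turn 1.1372 | grip angle est (pad) 1.0148 | Ft -0.26 Fr -0.11
```

View pics/w15.png

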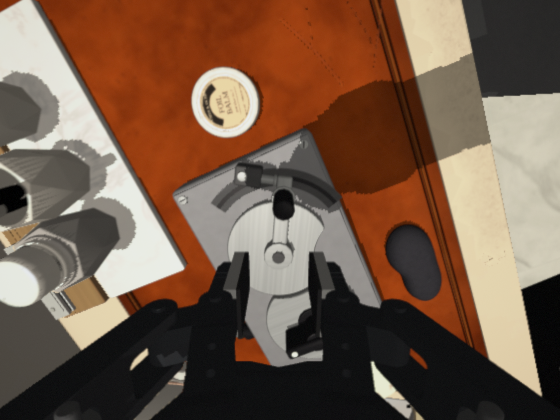

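The robot is clear and all the bystanders are in place. For a final check I'll get a view that includes both knobs.

```bash
python3 -m pendant '{"dr":[[0,0,0],[0,0,0],[0,0,0],[0,0,0]],"delta_pos":[[0.4,0.8,-0.9],[0.4,0.9,-0.5],[0,0,0],[0,0,0]],"gripper":[-0.3,-0.3,-0.3,-0.3]}'
python3 - <<'E'
from h import *
from workcell import snapshot
s=wrist('w16')
cv2.imwrite('pics/w16c.png',cv2.resize(s['frame'][120:320,190:400,::-1],None,fx=3,fy=3,interpolation=2))
s=snapshot('scene'); cv2.imwrite('pics/scene1c.png',cv2.resize(s['frame'][180:300,170:340,::-1],None,fx=4.5,fy=4.5,interpolation=2))
E
```

```text
time_s: 18.65
eef_pos: [503.9, 133.4, 244.0]
tcp_rot: [-0.611, -3.08, 0.002]
wrist_force: [-0.4, -0.9, 0.5]
width: 29.9
```

View pics/w16c.png

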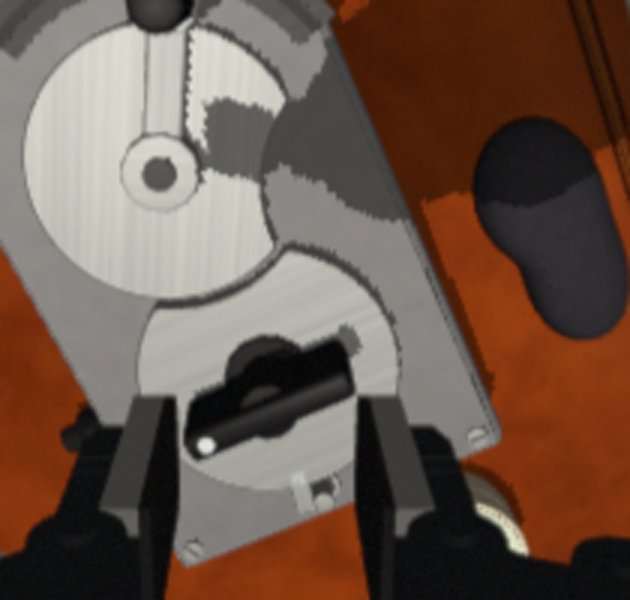

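View pics/scene1c.png

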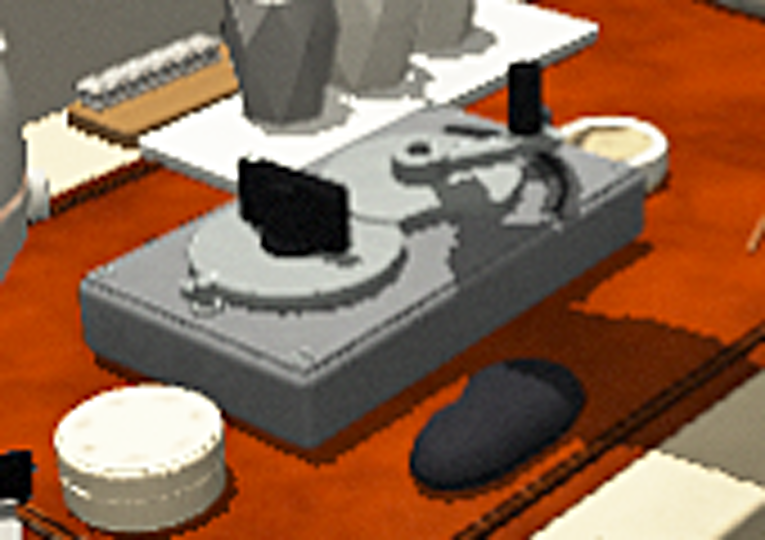

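The tooth (302,495) is still against the post (323,490), and the bar is parallel to the plate's short edge. Last, the finger, in the full image.

Run:
```python
from h import *
s=pickle.load(open('w15.pkl','rb'))
cv2.imwrite('pics/w15c.png',cv2.resize(s['frame'][140:280,190:360,::-1],None,fx=4.4,fy=4.4,interpolation=2))
```

```text
(no output)
```

View pics/w15c.png

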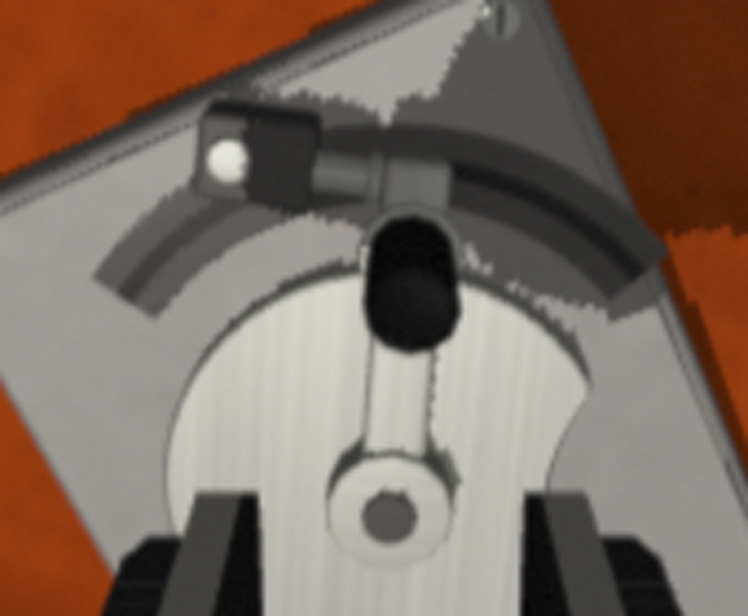

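The arm rests on the finger tip (383,175). About 14 mm of finger still shows, against 19.6 mm free, so it is about 5 mm in. Handing in.

```bash
python3 -c "
from workcell import close_job
print(close_job())"
```

```text
the job is handed in; nothing more can be done
None
```

I turned the isolator home and left the selector resting on the sprung finger, then handed the job in at about 19 s on the robot clock. No verdict was reported.

- **Isolator:** I turned the bar about 1.1 rad anticlockwise until the twist rose from about 0.1 to 0.35 Nm, roughly 4 to 5 N at the post. After release, its angle measured within 0.005 rad of the unit's x axis. In the last picture the tooth is still against the post. I judged that one by eye, not by a fresh angle measurement.
- **Selector:** I pushed it round by the grip, without clamping it, to about 1.07 rad. The finger is in by about 5 mm: 4.9 mm from the picture and 5.3 mm from the force rise before letting go, and about 5.6 mm from a coarser picture after lifting. All three are inside the wanted 2 to 9 mm.
- **Surroundings:** The robot was clear, with wrist force near zero. The three bystanders looked undisturbed in the last pictures, though I did not measure their positions.
- **Disagreement:** The rough corner measurement from the top camera came out about 3.5% small. I took the unit's position from the wrist camera's view of the corner screws, which matched the stated sizes, with the selector shaft averaged in with the top-camera estimate (about 1 mm apart).

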